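Clip the forming mandrel into its bench holder

ROBOT

A 6-joint arm with a two-finger parallel gripper is mounted at the origin on the work surface. World frame = base frame: x ahead of the robot, y to its left, z up, the work surface at z = 0. Lengths are in mm, angles in rad, forces in N, time in s.
With the tool pointing down it reaches from about 300 to 850 mm from the base axis. Payload 5.4 kg.
Tool frame: the origin (TCP) lies midway between the tips of the shut fingers; the grasp point (between the pads) lies 19 mm behind it (grip_depth is the distance from the TCP to the grasp point, in mm); z points along the fingers, x is the direction in which the jaws open and shut, and the axes are right-handed (so a half turn about z gives the same grasp; the last joint's range is limited). The gripper opens to 85 mm and grips with 20 to 120 N. Pads are 22 mm wide; open, the fingers measure 114 mm over their backs; the gripper's body (76 mm by 85 mm) begins 54 mm behind the grasp point. The pads swing forward as they close: fully open they stand 13 mm farther back than shut.
Start: joints at [1.045, 0.158, 1.597, -0, 1.386, -0.21], TCP at [178.591, 546.545, 231.299] pointing down, gripper open.
Joint ranges: [-2.91, 2.91], [-0.94, 2.29], [0.18, 2.7], [-1.29, 4.43], [0.17, 2.64], [-3, 3]. Speed limits (rad/s): [2.57, 2.57, 3.14, 3.14, 3.14, 3.14].

INTERFACE

Orientations are given as a unit quaternion [x, y, z, w].
In Python, from plant import observe, capture, job_done, boxes_of, landmark_of, grip_depth gives the robot as it stands.
- The arm moves only by the shell command python3 -m jog 'ROWS' [FORCE]. ROWS is a JSON object of lists of equal length, an entry for each row: "hand": the gripper's target within -1 to 1 (fully open at 1, half-way at 0, shut at -1); "offset": the shift along the tool's x, y, z in cm, a list of three; "delta_rot": the turn, a rotation vector about the tool's x, y, z in rad, a list of three. A call has 1 to 8 rows; each row shifts and turns the commanded pose from where the row before left it, along the tool's axes as they then stand; what a row does not reach is not made up. A row lasts 1/10 s, in which the tool goes at most 50 mm and 8.59 degrees, less where a joint would pass 70% of its speed; a pose out of reach is approached as far as the arm can. A call with a gripper value outside its range is refused whole. The fingers move at their own pace and stop on an object; FORCE is the grip in N (left out, the last holds). Time passes only in rows, so rows that do not move let the fingers close. It gives the time, the measured TCP pose, the force and the opening at its end, in the units of the state.
- observe(): the state, without advancing time (a new reading comes with each control period).
- capture(name): name is "side" or "top" or "wrist"; returns a dict with "pixels" (480x640x3 uint8, red, green, blue), "fx", "fy", "cx", "cy" (pixels), "position" and "rotation" of the camera in the world; the wrist camera has in their place "hand_eye" (4x4, takes a point from camera to tool coordinates, whose origin is the TCP and whose axes are the tool frame's). Camera axes: x right, y down, z forward; pixel columns grow to the right and rows downward; lengths in mm; the calibration is good to about 2 mm. A picture is of the moment at which its call begins: read the wrist's pose just before it. There is no depth.
- job_done(): hands the job in, once; it reports no verdict.
Trained networks look in the newest picture that a camera, given by its name, has taken for a name from the list of things; names that differ only in an ending like _2 or _b are one class to them, and where a whole thing is asked for, a point or a joint stands for the part that bears it (a point fixed in the world has none). Each returns a list of dicts, best first, with "p" (0 to 1); they miss things now and then, are a little off and sometimes report something else, mostly with a low value. They report only what shows in the picture. A call takes as long as a camera call. They do not tell look-alikes from the thing itself.
- boxes_of(camera, name): "centre" ([column, row] in pixels, amid what is visible of it).
- landmark_of(camera, name): "centre" ([column, row] in pixels: a listed point, or the origin of a listed thing).
The state is a dict: "clock": time; "joints": joint angles; "joint_vel": joint speeds; "effort": joint torques, N m; "eef_pos": TCP position; "orientation": TCP orientation; "ft_force": force on the tool from outside, world axes, zero at the start; "wrist_torque": the same for the moment, N m; "grip_width": finger opening in mm.
Only numpy, scipy, OpenCV 4.12 (cv2) and the standard library are available. Lean on these libraries where they do the work, as an engineer would, in place of code of your own. Each camera call takes 0.05 s, during which the arm holds its last target.

TASK

Draw the steel forming mandrel by its handle out of the leaning green sleeve, lay it across both V notches of the wooden rest and let go. Take it again from above by the middle of its steel shaft, and push it down past the orange sprung jaw of the black holder, with its blue handle between the blue cheeks, until you feel it sit fully home in both forks with the jaw sprung back over it; let go. Leave the other things on the bench where they are.

Things in the scene. Friction and masses are not known exactly. Their poses are not given: they have to be found in the camera images.
- mandrel: Rod 195 mm long, about 0.22 kg (varies): steel shaft 16 mm thick, 130 mm long, then on the same axis a blue plastic handle 24 mm thick, 65 mm long, brass ferrule, white end band. Origin on the axis at the shaft's middle, near the balance point; x runs along the rod to the handle. At the start its lower 80 mm stand in the sleeve; the rest slopes up away from the robot, 40 degrees to the horizontal.
- tip (a point): Centre of the free end of the steel shaft, 65 mm from the mandrel's origin (x = -65 mm).
- handle (a point): Middle of the blue handle, on the axis, 97.5 mm from the mandrel's origin (x = +97.5 mm).
- stand: Fixed stand on a dark wood foot 100 x 70 mm with a green square sleeve, 22 mm inside, 4 mm walls, 80 mm deep, closed at its lower end. Origin on the bench right under the middle of the mouth; the sleeve slopes up towards the stand's x axis at 40 degrees to the horizontal. The mandrel must be drawn at least 80 mm along the slope to come free.
- sleeve_mouth (a point): Centre of the sleeve's upper mouth, 75 mm above the bench.
- rest: Fixed wooden rest: foot 120 x 60 x 10 mm, two 90 degree V notches in plates 10 mm thick, 45 mm either side of its middle; mouths about 48 mm wide, tops 58 mm above the bench. Origin on the bench under its middle; x runs along the notches, away from the robot. Shaft goes in the notches, the handle overhangs, best at +x.
- rest_seat (a point): Middle of the rest, on the axis that the shaft has when it lies in both notches, 45 mm above the bench.
- holder: Fixed holder, black base. Origin on its underside, x along the seated rod. Two aluminium forks, 10 mm thick, at x = -45 and 45: floor 44 mm above the bench, fixed prong at +y with flared top to 82 mm (18 mm gap for the shaft), jaw at -y. Blue cheeks, 74 mm high, 48 mm apart, flank the handle at x = 87 to 127: no finger fits. Hold the shaft between the forks: free for 80 mm, down to 28 mm.
- seat (a point): Middle of the seat: where the mandrel's origin lies when home, 52 mm above the bench; axes as the holder's. The handle must be on its +x side; up to 14 mm along x either way is fine.
- jaw (a joint): Angle of the orange sprung jaw (rad): 0 closed, grows swinging out to -y (limit 0.5). One piece with a slippery 10 mm round nose at each fork, centres 63.5 mm above the bench, 5 mm in the shaft's way; hinge 20 mm up. Pushed straight down, the shaft meets them 22 mm above the seat, swings the jaw to about 0.1 with a push of about 10 N; at the seat it springs back to 0.
- blue_jar: Glass jar with a blue lid, 56 mm wide, 75 mm high; origin under its middle. A bystander: leave it alone.
- glass: Empty drinking glass, 66 mm wide, 85 mm high; origin under its middle. A bystander: leave it alone.
- red_mug: Red mug, 82 mm wide, 92 mm high; origin under its middle. A bystander: leave it alone.
- bench_block: Steel bench block, 60 x 60 x 20 mm; origin under its middle. A bystander: leave it alone.
- doming_block: Brass doming block, 45 x 45 x 38 mm; origin under its middle. A bystander: leave it alone.
- polish_tin: Copper-coloured polish tin, 64 mm wide, 22 mm high; origin under its middle. A bystander: leave it alone.
Not all that is in view belongs to the job. What is meant by the holder is not red or white, and is the larger of those in its own colour.

How it is judged (in metres and radians):
On the way, in this order (a step that is already met when the one before it is completed fails the run):
1. the mandrel is drawn clear of the sleeve (distance between tip and sleeve_mouth above 0.01 m and z of tip in the frame of stand above 0.06 m and x of tip in the frame of stand above 0 m), for 0.1 s.
2. it lies in both notches of the rest, let go (distance between mandrel and rest_seat below 0.02 m and z of tip in the frame of rest_seat between -0.006 and 0.006 m and y of tip in the frame of rest_seat between -0.006 and 0.006 m and contact force between the fingers and mandrel below 0.1 N and contact force between mandrel and rest above 0.5 N), for 0.2 s.
3. it is lifted from the rest, held by the middle of its shaft (z of mandrel in the frame of rest_seat above 0.025 m and distance between the grasp point and mandrel below 0.04 m and contact force between the fingers and mandrel above 1 N), for 0.1 s.
4. the shaft, pushed by the fingers, swings the jaw aside (value of joint jaw above 0.04 rad and contact force between mandrel and jaw above 1 N and contact force between the fingers and mandrel above 1 N and distance between mandrel and seat below 0.035 m), for 0.02 s.
At the end, for the whole second after the job is handed in: The mandrel lies in both forks: shaft middle and free end within 4 mm of the seat line sideways and in height, the middle within 14 mm of the seat along the holder, handle at the blue cheeks; the jaw within 0.04 rad of closed; mandrel at rest and let go (y of tip in the frame of seat between -0.004 and 0.004 m and z of tip in the frame of seat between -0.004 and 0.004 m and y of mandrel in the frame of seat between -0.004 and 0.004 m and z of mandrel in the frame of seat between -0.004 and 0.004 m and x of mandrel in the frame of seat between -0.014 and 0.014 m and x of handle in the frame of seat above 0.06 m and value of joint jaw below 0.04 rad and linear speed of mandrel below 0.02 m/s and contact force between the fingers and mandrel below 0.1 N); the robot touches nothing.
It fails at once if a bystander is shoved by more than 30 mm (distance of any of blue_jar, glass, red_mug, bench_block, doming_block, polish_tin from where it was at the start of the episode above 0.03 m).
It also fails if it takes over 58 s, if anything falls off the work surface, if the arm or the gripper's body presses on something with over 40 N, if the wrist force passes 120 N, or if a joint passes its speed limit or range.

## Working session

There is one attempt and no reset: what is moved stays moved. The work goes in short steps, Python scripts to look and compute and a shell command to move; the robot and the scene stay as the last step left them, time stands still between calls to the robot, and variables do not carry over. Pictures are saved under pics/ and viewed, and the job is handed in when it is done.

```bash
ls; mkdir -p pics; python3 - <<'E'
from plant import *
import cv2,json
s=observe();print(s)
for c in ["side","top","wrist"]:
    d=capture(c);cv2.imwrite(f"pics/{c}0.png",d["pixels"][:,:,::-1])
    print(c,{k:(v if not hasattr(v,'tolist') else v.tolist()) for k,v in d.items() if k!="pixels"})
    for n in ["mandrel","stand","rest","holder","jaw"]:
        print(n,[(b["centre"],b["p"]) for b in boxes_of(c,n)][:4])
    for n in ["mandrel","tip","handle","stand","sleeve_mouth","rest","rest_seat","holder","seat"]:
        print("L",n,[(b["centre"],b["p"]) for b in landmark_of(c,n)][:4])
print(observe()["clock"],grip_depth)
E
```

```text
pics
{'clock': 0.0, 'joints': array([ 1.04490682e+00,  1.59060262e-01,  1.59825170e+00,  1.32471339e-05,
        1.38616354e+00, -2.10128477e-01]), 'joint_vel': array([ 6.57163903e-04,  1.38369254e-03,  1.45261894e-03, -6.47669192e-05,
       -1.79540539e-03, -6.90334626e-04]), 'effort': array([ 4.96694283e-04, -3.96007168e+01, -3.31429124e+01, -3.32165382e-04,
        8.46812676e-03,  2.94222195e-05]), 'eef_pos': array([178.28599749, 546.0341033 , 230.300834  ]), 'orientation': array([ 8.09487840e-01,  5.87135888e-01, -8.63241773e-04,  3.75678785e-04]), 'ft_force': array([ 0.09775077,  0.06328665, -0.36703007]), 'wrist_torque': array([ 0.04025057,  0.01777274, -0.0150197 ]), 'grip_width': 85.7529098829998}
side {'fx': 507.01020599695846, 'fy': 507.01020599695846, 'cx': 313.3004504629245, 'cy': 245.20575950903876, 'position': [-195.370793376484, -942.4204004228982, 793.5737494007066], 'rotation': [0.8240094201590071, -0.27018192061927554, 0.15563374304358685, -0.4730627265870129]}
mandrel [([270.2, 203.3], 0.53)]
stand [([255.1, 239.1], 0.9), ([369.5, 326.5], 0.37)]
rest [([368.1, 32
[... 1956 characters left out ...]
.84)]
wrist {'fx': 421.9758241315064, 'fy': 421.9758241315064, 'cx': 323.84208494995687, 'cy': 236.65116965429954, 'hand_eye': [[0.9999996633822027, -0.0008181428437293576, 6.22717098615557e-05, 0.5869531973436981], [0.0007564823339769163, 0.9486988361828717, 0.3161802428358562, -82.17155195934674], [-0.0003177577016775321, -0.3161800892965113, 0.9486991357445684, -143.02748743674925], [0.0, 0.0, 0.0, 1.0]]}
mandrel []
stand []
rest []
holder [([141.3, 318.1], 0.82)]
jaw [([105.5, 330.5], 0.66)]
L mandrel [([363.3, 462.4], 0.73)]
L tip []
L handle []
L stand []
L sleeve_mouth []
L rest []
L rest_seat []
L holder [([151.1, 325.5], 0.82)]
L seat [([134.4, 347.8], 0.92)]
2.25 18.700000000000003
```

View pics/side0.png

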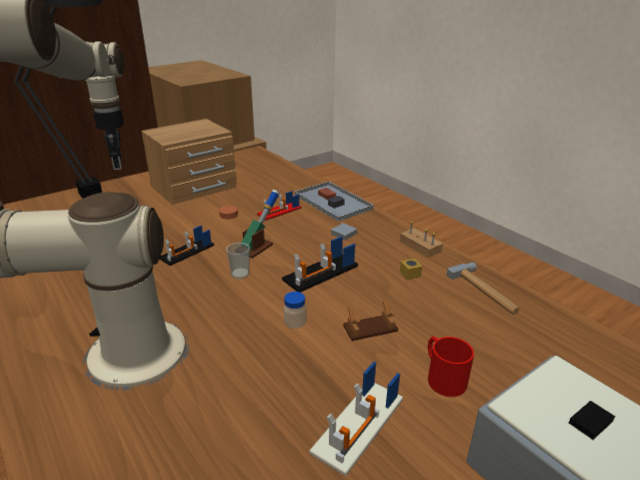

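View pics/top0.png

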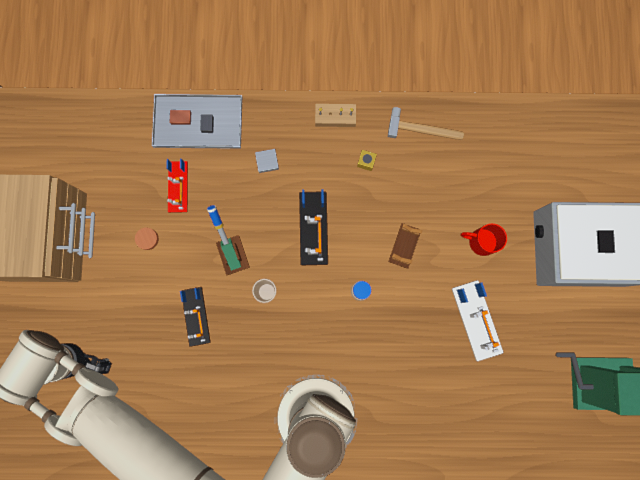

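View pics/wrist0.png

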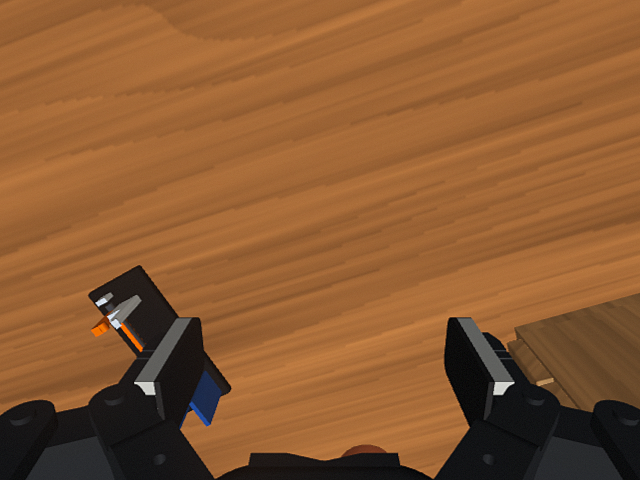

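```bash
cat > h.py <<'E'
import numpy as np, cv2
from scipy.spatial.transform import Rotation as R
from scipy.optimize import least_squares
SIDE=dict(fx=507.01020599695846,cx=313.3004504629245,cy=245.20575950903876,p=np.array([-195.370793376484,-942.4204004228982,793.5737494007066]),R=R.from_quat([0.8240094201590071,-0.27018192061927554,0.15563374304358685,-0.4730627265870129]).as_matrix())
TOP=dict(fx=573.5162774872942,cx=320.4827633169808,cy=235.5521801964325,p=np.array([277.3292420071413,0.38289298121973253,1650.711227072717]),R=R.from_quat([0.7087575894536553,-0.7019266644638308,0.05186959222708075,-0.04765692508671611]).as_matrix())
HE=np.array([[0.9999996633822027,-0.0008181428437293576,6.22717098615557e-05,0.5869531973436981],[0.0007564823339769163,0.9486988361828717,0.3161802428358562,-82.17155195934674],[-0.0003177577016775321,-0.3161800892965113,0.9486991357445684,-143.02748743674925],[0,0,0,1.]])
def WR(s):
    T=np.eye(4);T[:3,:3]=R.from_quat(s["orientation"]).as_matrix();T[:3,3]=s["eef_pos"]
    M=T@HE
    return dict(fx=421.9758241315064,cx=323.84208494995687,cy=236.65116965429954,p=M[:3,3],R=M[:3,:3])
def ray(c,px):
    d=c["R"]@np.array([(px[0]-c["cx"])/c["fx"],(px[1]-c["cy"])/c["fx"],1.]);return c["p"],d/np.linalg.norm(d)
def atz(c,px,z):
    p,d=ray(c,px);return p+d*(z-p[2])/d[2]
def proj(c,X):
    q=(np.atleast_2d(X)-c["p"])@c["R"];return np.c_[q[:,0]/q[:,2]*c["fx"]+c["cx"],q[:,1]/q[:,2]*c["fx"]+c["cy"]]
def tri(obs):
    A=np.zeros((3,3));b=np.zeros(3)
    for c,px in obs:
        p,d=ray(c,px);M=np.eye(3)-np.outer(d,d);A+=M;b+=M@p
    return np.linalg.solve(A,b)
E
python3 - <<'E'
from h import *
np.set_printoptions(precision=1,suppress=True)
for n,t,s,z in [("mouth",(225,239.1),(257.9,224.6),75),("handle",(211.8,215),(271.2,199.4),None),("seat",(317,234.9),(314,262.1),52),("holder",(313.7,237.4),(312.5,272.9),0),("restseat",(404.4,243.9),(371.5,315),45),("rest",(405.5,243.5),(369.7,327.7),0)]:
    print(n,tri([(TOP,t),(SIDE,s)]), *( [atz(TOP,t,z),atz(SIDE,s,z)] if z is not None else []))
for n,t,z in [("jar",(362,290),75),("glass",(264,291),85),("mug",(488,239),92),("bb",(267,161),20),("dom",(367,159),38),("tin",(146,239),22)]:
    print(n,atz(TOP,t,z))
im=cv2.imread("pics/top0.png")
crops=[im[185:280,195:260],im[180:275,290:340],im[210:275,380:430]]
for i,(c) in enumerate(crops): cv2.imwrite(f"pics/c{i}.png",cv2.resize(c,None,fx=6,fy=6,interpolation=cv2.INTER_CUBIC))
s=cv2.imread("pics/side0.png");cv2.imwrite("pics/c3.png",cv2.resize(s[180:345,220:410],None,fx=4,fy=3.6,interpolation=cv2.INTER_CUBIC))
E
```

```text
mouth [485.2 259.9  66.6] [488.2 256.3  75. ] [473.  247.8  75. ]
handle [546.9 286.2 123.8]
seat [504.4   2.4  54.2] [505.8   1.7  52. ] [505.2   5.7  52. ]
holder [504.   11.1  14.1] [505.8  11.3   0. ] [516.7  28.4   0. ]
restseat [ 486.4 -247.9   37.8] [ 483.7 -245.4   45. ] [ 482.  -255.4   45. ]
rest [ 487.1 -252.7    3. ] [ 490.7 -255.5    0. ] [ 485.9 -248.5    0. ]
jar [ 351.3 -123.1   75. ]
glass [345.6 144.2  85. ]
mug [ 493.5 -468.3   92. ]
bb [727.2 150.1  20. ]
dom [ 731.4 -140.9   38. ]
tin [493.3 490.7  22. ]
```

```bash
python3 - <<'E'
import cv2,numpy as np
a=[cv2.imread(f"pics/c{i}.png") for i in range(3)]
h=max(x.shape[0] for x in a)
o=np.hstack([cv2.copyMakeBorder(x,0,h-x.shape[0],0,6,cv2.BORDER_CONSTANT) for x in a]);print(o.shape)
cv2.imwrite("pics/c012.png",cv2.resize(o,(800,int(o.shape[0]*800/o.shape[1]))))
E
```

```text
(570, 1008, 3)
```

View pics/c012.png

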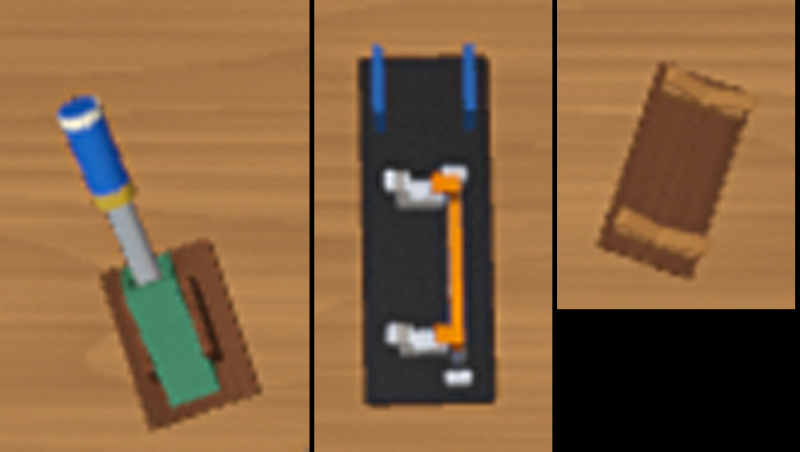

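View pics/c3.png

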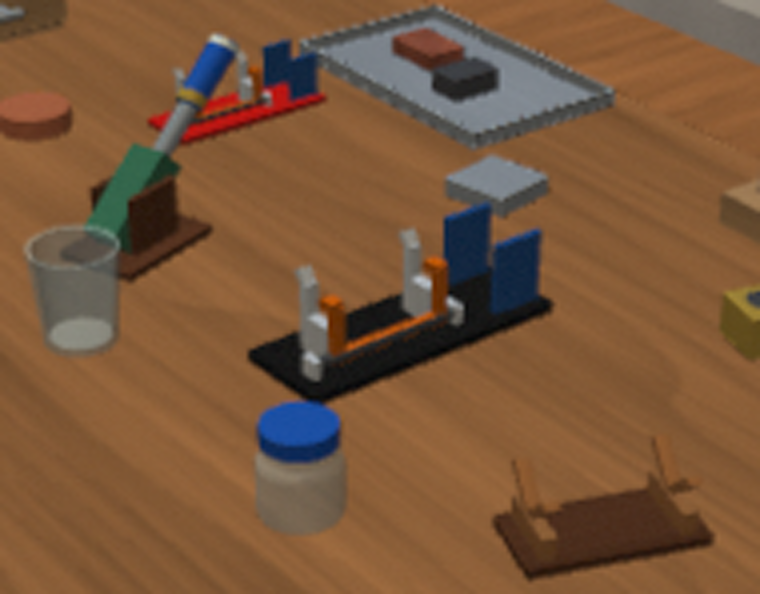

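```bash
cat >> h.py <<'E'
def plan(s,P,Q):
    """P target TCP mm, Q target rotation matrix -> shift in present tool axes (cm), rotvec"""
    A=R.from_quat(s["orientation"]).as_matrix()
    return A.T@(np.array(P)-s["eef_pos"])/10, R.from_matrix(A.T@Q).as_rotvec()
def toolR(h,pitch):
    """h azimuth(rad) of tool y; rod along tool y, rising by pitch"""
    u=np.array([np.cos(h)*np.cos(pitch),np.sin(h)*np.cos(pitch),np.sin(pitch)])
    d=np.array([np.cos(h)*np.sin(pitch),np.sin(h)*np.sin(pitch),-np.cos(pitch)])
    return np.c_[np.cross(u,d),u,d],u,d
GD=18.7
E
python3 - <<'E'
from h import *
np.set_printoptions(precision=3,suppress=True)
a=np.radians(40)
def pt(v,t):
    x,y,h=v; return np.array([x+t*np.cos(a)*np.cos(h),y+t*np.cos(a)*np.sin(h),75+t*np.sin(a)])
ob=[(TOP,115,(211.4,208.1)),(TOP,50,(219.1,225.9)),(TOP,82.5,(211.8+3,215+2)),(SIDE,115,(275.5,191.1)),(SIDE,50,(267.7,206.7)),(SIDE,82.5,(271.2,199.4)),(TOP,0,(225,241))]
f=lambda v:np.concatenate([proj(c,pt(v,t))[0]-p for c,t,p in ob])
r=least_squares(f,[488,256,.47],loss='soft_l1');print(r.x,np.degrees(r.x[2]));print(f(r.x).reshape(-1,2))
H=pt(r.x,80);print("handle",pt(r.x,82.5))
from plant import observe
s=observe()
Q,u,d=toolR(r.x[2],0);print(plan(s,H+[-60,-30,130],Q))
E
```

```text
[482.157 255.334   0.345] 19.77632810213538
[[-0.687 -1.46 ]
 [-0.003  0.651]
 [ 0.152 -0.292]
 [ 0.51  -0.451]
 [-1.114  2.004]
 [ 0.12   0.234]
 [ 0.295  0.272]]
handle [541.629 276.717 128.03 ]
(array([-19.203,  37.966,  -2.513]), array([-0.   ,  0.   , -0.661]))
```

```bash
python3 -m jog '{"hand":[1,1,1,1,1,1,1,1],"offset":[[-2.1,4.2,-0.2],[-2.1,4.2,-0.2],[-2.1,4.2,-0.2],[-2.1,4.2,-0.2],[-2.1,4.2,-0.2],[-2.1,4.2,-0.2],[-2.1,4.2,-0.2],[-2.1,4.2,-0.2]],"delta_rot":[[0,0,0],[0,0,0],[0,0,0],[0,0,0],[0,0,0],[0,0,0],[0,0,0],[0,0,0]]}' 120; python3 -m jog '{"hand":[1,1,1,1,1,1],"offset":[[0,0,0],[0,0,0],[0,0,0],[0,0,0],[0,0,0],[0,0,0]],"delta_rot":[[0,0,-0.135],[0,0,-0.135],[0,0,-0.135],[0,0,-0.135],[0,0,-0.12],[0,0,0]]}'
cat > look.py <<'E'
from h import *
import plant,sys
def wrist(name,pts=()):
    s=plant.observe();d=plant.capture("wrist");cv2.imwrite(f"pics/{name}.png",d["pixels"][:,:,::-1]);return s,WR(s),d["pixels"]
E
python3 - <<'E'
from look import *
np.set_printoptions(precision=3,suppress=True)
s,c,im=wrist("w1")
print(s["eef_pos"],s["ft_force"],s["clock"])
for n in ["handle","sleeve_mouth","mandrel"]:print(n,[(b["centre"],b["p"]) for b in plant.landmark_of("wrist",n)])
a=np.radians(40);x,y,h=482.157,255.334,.345
P=[np.array([x+t*np.cos(a)*np.cos(h),y+t*np.cos(a)*np.sin(h),75+t*np.sin(a)]) for t in (0,15,50,82.5,115)]
print(proj(c,P))
E
```

```text
clock: 3.05
eef_pos: [447.0, 281.0, 247.6]
orientation: [0.81, 0.587, 0.0, 0.0]
ft_force: [0.6, 1.6, 0.3]
grip_width: 85.3
clock: 3.65
eef_pos: [445.8, 282.5, 247.3]
orientation: [0.575, 0.818, 0.0, 0.0]
ft_force: [-0.0, 0.3, 0.7]
grip_width: 85.4
[445.815 282.484 247.327] [-0.028  0.256  0.721] 3.65
handle [([271.9, 342.2], 0.66), ([276.3, 233.8], 0.4)]
sleeve_mouth [([273.8, 236.0], 0.58)]
mandrel [([277.9, 219.8], 0.82)]
[[275.154 239.21 ]
 [274.357 257.224]
 [272.39  301.712]
 [270.413 346.408]
 [268.275 394.775]]
```

View pics/w1.png

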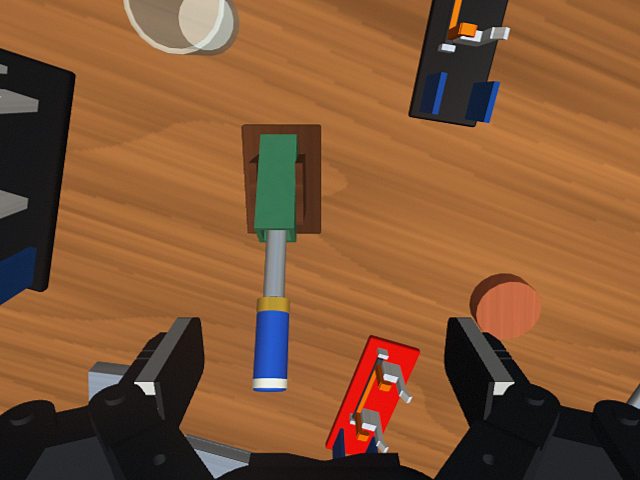

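```bash
python3 -m jog '{"hand":[1,1,1,1,1,1],"offset":[[0,0,0],[0,0,0],[0,0,0],[0,0,0],[0,0,0],[0,0,0]],"delta_rot":[[-0.14,0,0],[-0.14,0,0],[-0.14,0,0],[-0.14,0,0],[-0.138,0,0],[0,0,0]]}'
cat > tgt.py <<'E'
from look import *
np.set_printoptions(precision=3,suppress=True)
a=np.radians(40);M=np.array([482.2,255.3,75.]);h=.345
E
python3 - <<'E'
from tgt import *
s=plant.observe();Q,u,d=toolR(h,a)
for b in (70,0):print(plan(s,M+75*u+(GD-b)*d,Q))
print(s["joints"])
E
```

```text
clock: 4.45
eef_pos: [440.8, 281.2, 240.6]
orientation: [0.542, 0.77, 0.276, 0.194]
ft_force: [-0.2, -0.8, -1.1]
grip_width: 85.5
(array([-3.837, -0.736,  9.504]), array([-0.009, -0.   , -0.001]))
(array([-3.838, -0.67 , 16.504]), array([-0.009, -0.   , -0.001]))
[ 0.331 -0.489  2.285  0.015  0.658 -1.592]
```

```bash
python3 -m jog '{"hand":[1,1,1,1,1],"offset":[[-1.9,-0.35,3.1],[-1.9,-0.35,3.1],[0,0,3],[0,0,0],[0,0,0]],"delta_rot":[[0,0,0],[0,0,0],[0,0,0],[0,0,0],[0,0,0]]}'
python3 - <<'E'
from tgt import *
s,c,im=wrist("w2");Q,u,d=toolR(h,a)
for b in (70,0):print(plan(s,M+75*u+(GD-b)*d,Q))
print(proj(c,[M+t*u for t in (0,15,50,75,115)]))
print(s["joints"])
E
```

```text
clock: 4.95
eef_pos: [510.3, 265.1, 172.9]
orientation: [0.541, 0.769, 0.279, 0.196]
ft_force: [1.0, -0.6, -0.4]
grip_width: 85.4
(array([ 0.024, -1.076,  0.46 ]), array([-0.002,  0.   , -0.001]))
(array([ 0.025, -1.063,  7.46 ]), array([-0.002,  0.   , -0.001]))
[[322.714  87.738]
 [322.807 122.606]
 [323.007 197.679]
 [323.138 246.515]
 [323.327 317.521]]
[ 0.229 -0.223  2.239  0.176  0.438 -1.819]
```

View pics/w2.png

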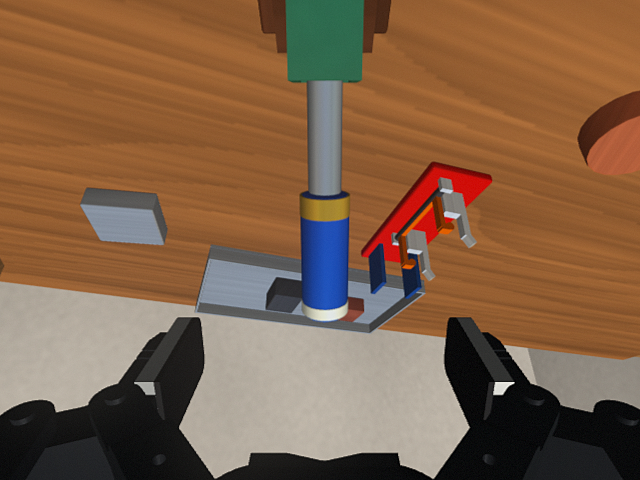

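```bash
python3 -m jog '{"hand":[1,1,1,0,-1,-1,-1,-1],"offset":[[0,-0.5,3.5],[0,-0.55,3.9],[0,0,0],[0,0,0],[0,0,0],[0,0,0],[0,0,0],[0,0,0]],"delta_rot":[[0,0,0],[0,0,0],[0,0,0],[0,0,0],[0,0,0],[0,0,0],[0,0,0],[0,0,0]]}' 120
python3 - <<'E'
from tgt import *
s=plant.observe();Q,u,d=toolR(h,a)
print(plan(s,M+75*u+GD*d,Q),s["ft_force"],s["grip_width"],s["joints"])
E
```

```text
clock: 5.8
eef_pos: [547.3, 278.5, 111.1]
orientation: [0.541, 0.768, 0.281, 0.198]
ft_force: [-0.2, -0.2, 3.0]
grip_width: 20.4
(array([ 0.022, -0.116,  0.193]), array([ 0.004,  0.001, -0.001])) [-0.181 -0.201  2.954] 20.43120930276014 [ 0.24   0.016  2.172  0.26   0.263 -1.902]
```

```bash
python3 - <<'E'
from tgt import *
J=np.array([[1.0449,.15906,1.59825,0,1.38616,-.2101],[.331,-.489,2.285,.015,.658,-1.592],[.229,-.223,2.239,.176,.438,-1.819],[.240,.016,2.172,.26,.263,-1.902]])
P=np.array([[178.3,546,230.3],[440.8,281.2,240.6],[510.3,265.1,172.9],[547.3,278.5,111.1]])
def fk(j,v):
    off,h0,L1,ex,L2,L3=v
    T=R.from_euler('z',j[0])
    A=T*R.from_euler('y',j[1]); B=A*R.from_euler('y',j[2]); C=B*R.from_euler('z',j[3]); D=C*R.from_euler('y',j[4])
    p=T.apply([off,0,h0])+A.apply([0,0,L1])+B.apply([ex,0,L2])+D.apply([0,0,L3]);return p
f=lambda v:np.concatenate([fk(j,v)-p for j,p in zip(J,P)])
f2=lambda v:np.r_[f(v),.02*(v-[0,350,400,0,400,250])]
r=least_squares(f2,[0,350,400,0,400,250]);v=r.x;print(v,f(v).reshape(-1,3))
Q,u,d=toolR(h,a)
z=lambda j:(R.from_euler('z',j[0])*R.from_euler('y',j[1]+j[2])*R.from_euler('z',j[3])*R.from_euler('y',j[4])).apply([0,0,1])
q=J[3][:5]
for k in range(0,13):
    q=least_squares(lambda q:np.r_[(fk(q,v)-P[3]-10*k*u),300*(z(q)-z(J[3]))],q).x;print(k,q)
E
```

```text
[-883.194 1350.241 1352.806  947.018 1441.06  1309.012] [[ 107.37   -53.82   -51.155]
 [  33.22  -105.61    47.516]
 [  -1.708  -46.737   17.53 ]
 [  20.528  -49.473  -14.292]]
0 [ 0.025 -0.021  2.186  0.61   0.36 ]
1 [ 0.015 -0.027  2.183  0.608  0.373]
2 [ 0.005 -0.033  2.179  0.606  0.386]
3 [-0.007 -0.039  2.175  0.606  0.4  ]
4 [-0.019 -0.044  2.171  0.607  0.413]
5 [-0.032 -0.05   2.168  0.608  0.427]
6 [-0.045 -0.055  2.164  0.611  0.441]
7 [-0.06  -0.06   2.16   0.614  0.456]
8 [-0.076 -0.065  2.156  0.618  0.471]
9 [-0.093 -0.07   2.152  0.623  0.487]
10 [-0.111 -0.074  2.148  0.629  0.503]
11 [-0.131 -0.079  2.144  0.635  0.52 ]
12 [-0.152 -0.083  2.14   0.643  0.538]
```

```bash
cat > kin.py <<'E'
from tgt import *
J=np.array([[1.0449,.15906,1.59825,0,1.38616,-.2101],[.331,-.489,2.285,.015,.658,-1.592],[.229,-.223,2.239,.176,.438,-1.819],[.240,.016,2.172,.26,.263,-1.902]])
P=np.array([[178.3,546,230.3],[440.8,281.2,240.6],[510.3,265.1,172.9],[547.3,278.5,111.1]])
def fk(j,v,sg):
    off,h0,L1,ex,L2,L3,j0=v
    T=R.from_euler('z',j[0]+j0)
    A=T*R.from_euler('y',j[1]); B=A*R.from_euler('y',j[2]); C=B*R.from_euler('z',sg*j[3]); D=C*R.from_euler('y',j[4])
    p=T.apply([off,0,h0])+A.apply([0,0,L1])+B.apply([ex,0,L2])+D.apply([0,0,L3]);return p
E
python3 - <<'E'
from kin import *
print(np.arctan2(P[:,1],P[:,0]))
for sg in (1,-1):
    f=lambda v:np.concatenate([fk(j,v,sg)-p for j,p in zip(J,P)])
    r=least_squares(lambda v:np.r_[f(v),.01*(v[:6]-[0,350,400,0,400,250])],[0,350,400,0,400,250,0.2]);v=r.x;print(v);print(f(v).reshape(-1,3))
E
```

```text
[1.255 0.568 0.479 0.471]
[ 59.199 240.287 333.031  -5.639 469.528 254.808   0.215]
[[-2.48   0.304  2.482]
 [ 5.431 -7.617 -2.555]
 [ 0.199 -1.613 -0.34 ]
 [-2.857  6.499  0.424]]
[ 191.322   82.891  188.101 -140.763  331.114  105.27     0.239]
[[-16.262   2.977   9.97 ]
 [  0.879   0.682  -9.727]
 [  7.578 -12.173  -2.843]
 [  0.351  -2.092   2.627]]
```

```bash
python3 - <<'E'
from kin import *
v=[ 59.199,240.287,333.031,-5.639,469.528,254.808,0.215]
Q,u,d=toolR(h,a)
z=lambda j:(R.from_euler('z',j[0]+v[6])*R.from_euler('y',j[1]+j[2])*R.from_euler('z',j[3])*R.from_euler('y',j[4])).apply([0,0,1])
q=J[3][:5];p0=fk(q,v,1)
for tl in (40,30,20):
  q=J[3][:5]
  zz=toolR(h,np.radians(tl))[2]
  for k in range(0,13,2):
    q=least_squares(lambda q:np.r_[(fk(q,v,1)-p0-10*k*u),300*(z(q)-zz)],q).x;print(tl,k,q)
E
```

```text
40 0 [ 0.317  0.021  2.165 -0.431  0.291]
40 2 [ 0.311  0.04   2.113 -0.378  0.32 ]
40 4 [ 0.306  0.061  2.059 -0.334  0.349]
40 6 [ 0.3    0.083  2.004 -0.299  0.379]
40 8 [ 0.295  0.107  1.947 -0.269  0.409]
40 10 [ 0.29   0.132  1.889 -0.243  0.44 ]
40 12 [ 0.286  0.159  1.829 -0.222  0.471]
30 0 [ 0.304  0.078  2.042 -0.177  0.512]
30 2 [ 0.298  0.1    1.986 -0.163  0.544]
30 4 [ 0.293  0.124  1.93  -0.15   0.576]
30 6 [ 0.289  0.149  1.871 -0.139  0.608]
30 8 [ 0.284  0.176  1.811 -0.129  0.64 ]
30 10 [ 0.28   0.204  1.75  -0.12   0.673]
30 12 [ 0.276  0.233  1.686 -0.112  0.707]
20 0 [ 0.29   0.161  1.905 -0.082  0.733]
20 2 [ 0.286  0.185  1.847 -0.077  0.766]
20 4 [ 0.282  0.211  1.787 -0.072  0.8  ]
20 6 [ 0.278  0.238  1.725 -0.068  0.834]
20 8 [ 0.274  0.267  1.661 -0.064  0.868]
20 10 [ 0.27   0.298  1.595 -0.061  0.903]
20 12 [ 0.267  0.33   1.527 -0.058  0.939]
```

```bash
python3 -m jog '{"hand":[-1,-1,-1,-1],"offset":[[0,0,0],[0,1,0],[0,1.5,0],[0,0,0]],"delta_rot":[[0,0,0],[0,0,0],[0,0,0],[0,0,0]]}' 
python3 - <<'E'
from tgt import *
s,c,im=wrist("w3");Q,u,d=toolR(h,a)
print(plan(s,M+75*u+GD*d,Q),s["ft_force"],s["grip_width"])
E
```

```text
clock: 6.2
eef_pos: [565.8, 285.0, 126.2]
orientation: [0.541, 0.768, 0.28, 0.197]
ft_force: [-0.2, -0.0, 1.5]
grip_width: 20.3
(array([ 0.033, -2.584,  0.086]), array([ 0.001,  0.001, -0.   ])) [-0.2   -0.028  1.514] 20.343227564742413
```

View pics/w3.png

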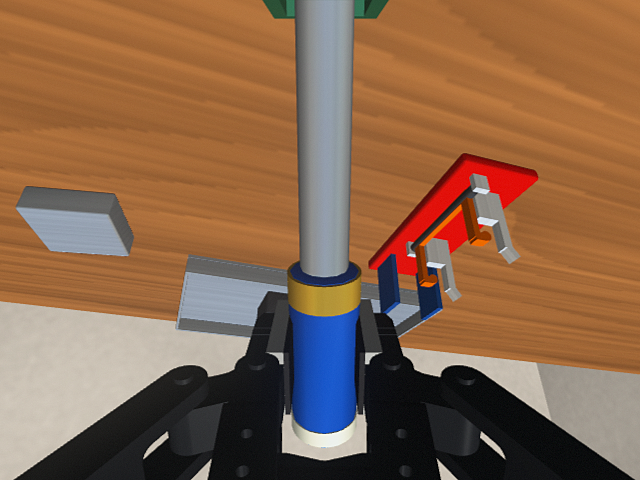

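```bash
python3 -m jog '{"hand":[-1,-1,-1,-1,-1,-1],"offset":[[0,2,0],[0,2,0],[0,2,0],[0,2,0],[0,1,0],[0,0,0]],"delta_rot":[[0,0,0],[0,0,0],[0,0,0],[0,0,0],[0,0,0],[0,0,0]]}' 
python3 - <<'E'
from tgt import *
s,c,im=wrist("w4");Q,u,d=toolR(h,a)
print(plan(s,M+75*u+GD*d,Q),s["ft_force"],s["grip_width"],s["joints"])
E
```

```text
clock: 6.85
eef_pos: [630.2, 308.1, 183.5]
orientation: [0.541, 0.768, 0.28, 0.197]
ft_force: [0.3, -0.3, -2.5]
grip_width: 20.7
(array([  0.034, -11.513,   0.067]), array([ 0.001,  0.001, -0.001])) [ 0.287 -0.259 -2.519] 20.73926554940371 [ 0.259  0.111  1.899  0.13   0.437 -1.754]
```

View pics/w4.png

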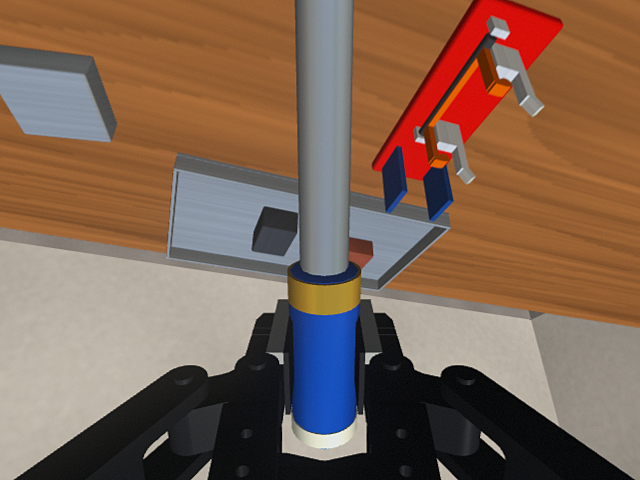

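```bash
python3 -m jog '{"hand":[-1,-1,-1,-1,-1,-1,-1],"offset":[[0,1.2,-1.5],[0,1.2,-1.5],[0,0,-1.5],[0,-1,-1.5],[0,-1,-1],[0,-2,0],[0,-2,0]],"delta_rot":[[0,0,0],[0.14,0,0],[0.14,0,0],[0.14,0,0],[0.14,0,0],[0.138,0,0],[0,0,0]]}' 
python3 - <<'E'
from tgt import *
s=plant.observe();Q,u,d=toolR(np.radians(-20),0)
ax=np.array([np.cos(np.radians(-20)),np.sin(np.radians(-20)),0])
p,w=plan(s,np.array([485,-247,170-GD])+90*ax,Q)
print(p,w,s["ft_force"],s["grip_width"],s["joints"],s["eef_pos"])
E
```

```text
clock: 7.6
eef_pos: [558.0, 282.0, 241.8]
orientation: [0.575, 0.818, 0.001, 0.0]
ft_force: [-0.5, -0.0, -3.1]
grip_width: 20.3
[-53.09  -17.831   8.976] [ 0.001 -0.001  0.694] [-0.53  -0.04  -3.072] 20.347673884779546 [ 0.274  0.279  1.435  0.001  1.426 -1.641] [558.049 282.031 241.78 ]
```

```bash
python3 -m jog '{"hand":[-1,-1,-1,-1,-1,-1,-1,-1],"offset":[[-4.7,0,0],[-4.7,0,0],[-4.7,0,0],[-4.7,0,0],[-4.7,0,0],[-4.7,0,0],[-4.7,0,0],[-4.7,0,0]],"delta_rot":[[0,0,0.058],[0,0,0.058],[0,0,0.058],[0,0,0.058],[0,0,0.058],[0,0,0.058],[0,0,0.058],[0,0,0.058]]}' ;python3 -m jog '{"hand":[-1,-1,-1,-1,-1],"offset":[[-4.7,0,0],[-4.7,0,0],[-4.7,0,0],[-4.7,0,0],[0,0,0]],"delta_rot":[[0,0,0.058],[0,0,0.058],[0,0,0.058],[0,0,0.058],[0,0,0]]}' 
python3 - <<'E'
from tgt import *
s,c,im=wrist("w5");Q,u,d=toolR(np.radians(-20),0)
ax=np.array([np.cos(np.radians(-20)),np.sin(np.radians(-20)),0])
p,w=plan(s,np.array([485,-247,170-GD])+90*ax,Q)
print(p,w,s["ft_force"],s["grip_width"],s["joints"],s["eef_pos"])
print(proj(c,[[485,-247,0],[485,-247,45]]))
for n in ["rest","rest_seat"]:print(n,[(b["centre"],b["p"]) for b in plant.landmark_of("wrist",n)])
E
```

```text
clock: 8.4
eef_pos: [609.2, -88.0, 243.2]
orientation: [0.749, 0.663, 0.004, 0.0]
ft_force: [1.1, -0.2, -2.6]
grip_width: 20.5
clock: 8.9
eef_pos: [569.0, -275.3, 242.0]
orientation: [0.822, 0.57, 0.003, 0.001]
ft_force: [-0.2, 0.3, -2.3]
grip_width: 20.7
[-0.254  0.097  9.07 ] [ 0.004 -0.004 -0.009] [-0.238  0.276 -2.276] 20.699800931482496 [-0.644  0.295  1.416  0.006  1.428 -1.857] [ 569.035 -275.294  242.009]
[[318.303  86.782]
 [317.844  85.831]]
rest [([319.3, 51.0], 0.19)]
rest_seat []
```

View pics/w5.png

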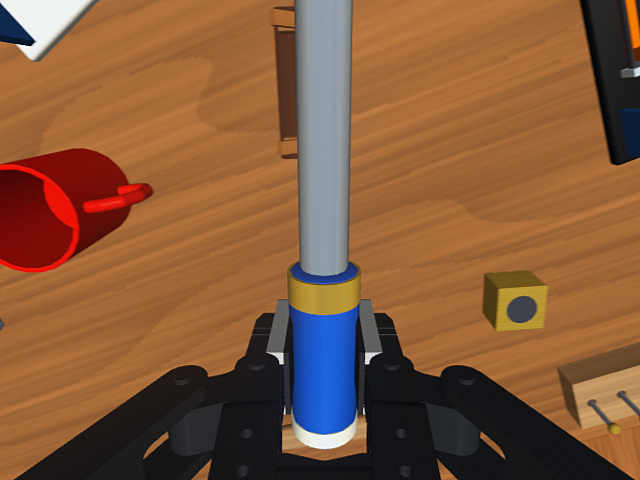

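```bash
python3 -m jog '{"hand":[-1,-1,-1,-1],"offset":[[4,-2,0],[4,-2,0],[0,0,0],[0,0,0]],"delta_rot":[[0,0,0],[0,0,0],[0,0,0],[0,0,0]]}'
python3 - <<'E'
from tgt import *
s,c,im=wrist("w6")
import pickle;pickle.dump((s,c),open("w6.pkl","wb"))
for n in ["rest","rest_seat","mandrel","handle"]:print(n,[(b["centre"],b["p"]) for b in plant.landmark_of("wrist",n)])
cv2.imwrite("pics/w6c.png",cv2.resize(im[0:240,120:360,::-1],None,fx=2.5,fy=2.5,interpolation=cv2.INTER_CUBIC))
print(s["eef_pos"])
E
```

```text
clock: 9.45
eef_pos: [562.0, -178.9, 243.9]
orientation: [0.819, 0.574, 0.004, 0.001]
ft_force: [0.8, -0.2, -1.4]
grip_width: 20.2
rest [([214.9, 134.4], 0.74)]
rest_seat [([200.2, 139.3], 0.75)]
mandrel [([323.3, 50.6], 0.55)]
handle [([325.6, 348.8], 0.94)]
[ 561.977 -178.901  243.88 ]
```

View pics/w6c.png

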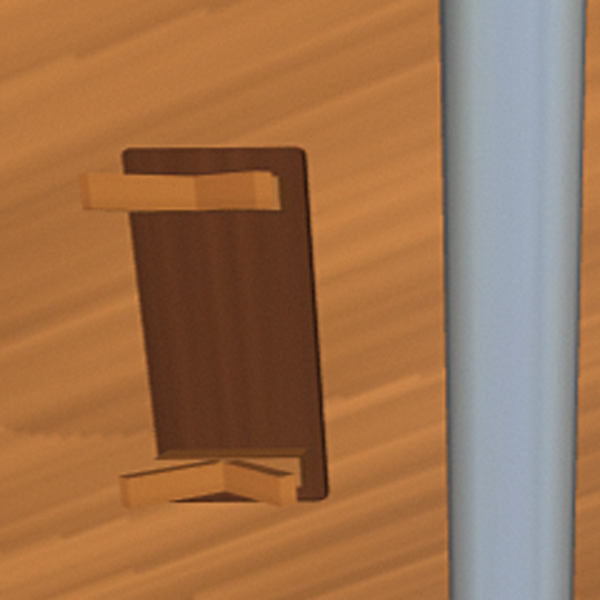

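```bash
python3 - <<'E'
from tgt import *
import pickle;s,c=pickle.load(open("w6.pkl","rb"))
f=lambda u,v:(u/2.5+120,v/2.5)
ob=[((-60,30,10),f(125,149)),((-60,-30,10),f(304,149)),((60,-30,10),f(328,499)),((-45,0,58),f(180.5,191)),((45,0,58),f(210,491)),((0,0,0),(214.9,134.4)),((0,0,45),(200.2,139.3))]
# image right = tool +x ; which world y?
A=R.from_quat(s["orientation"]).as_matrix();print(A,c["p"])
def mod(v,p,sg):return np.array([v[0]+np.cos(v[2])*p[0]-np.sin(v[2])*p[1]*sg,v[1]+np.sin(v[2])*p[0]+np.cos(v[2])*p[1]*sg,p[2]])
for sg in (1,-1):
    g=lambda v:np.concatenate([proj(c,mod(v,p,sg))[0]-q for p,q in ob])
    r=least_squares(g,[485,-250,-.35],loss='soft_l1');print(r.x,r.cost,np.degrees(r.x[2]));print(g(r.x).reshape(-1,2))
E
```

```text
[[ 0.34   0.94   0.008]
 [ 0.94  -0.34   0.003]
 [ 0.006  0.006 -1.   ]] [ 483.754 -150.906  386.382]
[ 483.607 -250.532   -0.34 ] 211.71981635425442 -19.46146722900093
[[ 72.983  -0.492]
 [-71.583   0.103]
 [-64.721   2.06 ]
 [ -0.642   0.354]
 [ -0.111   1.261]
 [  1.062  -1.311]
 [  2.341  -1.094]]
[ 483.426 -251.061   -0.341] 5.164054429339601 -19.551810406912626
[[-0.555  0.052]
 [ 0.823 -0.418]
 [ 0.217  1.513]
 [-1.314  0.367]
 [-0.904  1.275]
 [ 0.435 -1.3  ]
 [ 1.634 -1.081]]
```

```bash
python3 - <<'E'
from tgt import *
s=plant.observe();h=-.341;Q,u,d=toolR(h,0)
p,w=plan(s,np.array([483.4,-251.0,90])+91*u,Q);print(p,w)
E
```

```text
[-9.179  4.008 15.368] [ 0.007 -0.006 -0.011]
```

```bash
python3 -m jog '{"hand":[-1,-1,-1,-1,-1,-1,-1,-1],"offset":[[-3,1.5,1],[-3,1.5,2],[-3.2,1,3],[0,0,3],[0,0,3],[0,0,3],[0,0,0],[0,0,0]],"delta_rot":[[0.007,-0.006,-0.011],[0,0,0],[0,0,0],[0,0,0],[0,0,0],[0,0,0],[0,0,0],[0,0,0]]}'
python3 - <<'E'
from tgt import *
s,c,im=wrist("w7");h=-.341;Q,u,d=toolR(h,0)
p,w=plan(s,np.array([483.4,-251.0,28])+91*u,Q);print(p,w,s["ft_force"],s["wrist_torque"])
E
```

```text
clock: 10.5
eef_pos: [568.3, -281.8, 94.1]
orientation: [0.817, 0.577, -0.0, -0.001]
ft_force: [1.1, -0.4, -1.6]
grip_width: 20.6
[0.063 0.073 6.607] [-0.001 -0.     0.   ] [ 1.081 -0.399 -1.584] [-0.04  -0.095 -0.001]
```

View pics/w7.png

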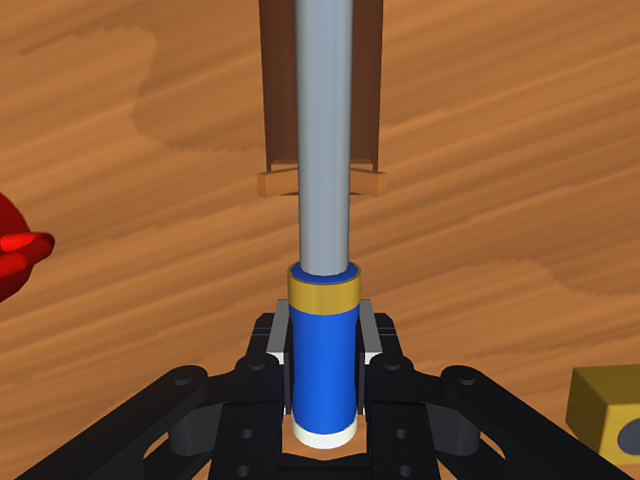

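```bash
python3 -m jog '{"hand":[-1,-1,-1,-1,-1],"offset":[[0,0,2.5],[0,0,2],[0,0,1],[0,0,0.3],[0,0,0]],"delta_rot":[[0,0,0],[0,0,0],[0,0,0],[0,0,0],[0,0,0]]}'
python3 -m jog '{"hand":[-1,-1,-1],"offset":[[0,0,0.3],[0,0,0.3],[0,0,0]],"delta_rot":[[0,0,0],[0,0,0],[0,0,0]]}'
```

```text
clock: 11.05
eef_pos: [569.2, -281.9, 37.2]
orientation: [0.817, 0.577, 0.0, 0.001]
ft_force: [-0.8, -0.7, -0.8]
grip_width: 20.5
clock: 11.35
eef_pos: [569.2, -282.3, 31.0]
orientation: [0.817, 0.577, -0.0, 0.001]
ft_force: [0.5, -1.7, 0.5]
grip_width: 20.8
```

```bash
python3 -m jog '{"hand":[-1,-1],"offset":[[0,0,0.2],[0,0,0]],"delta_rot":[[0,0,0],[0,0,0]]}'
python3 -m jog '{"hand":[-1,-1],"offset":[[0,0,0.15],[0,0,0]],"delta_rot":[[0,0,0],[0,0,0]]}'
```

```text
clock: 11.55
eef_pos: [569.2, -282.7, 29.7]
orientation: [0.817, 0.577, -0.0, 0.001]
ft_force: [-1.3, -1.7, 5.9]
grip_width: 20.7
clock: 11.75
eef_pos: [569.3, -283.0, 28.9]
orientation: [0.816, 0.577, -0.0, 0.001]
ft_force: [-3.4, -2.2, 9.6]
grip_width: 21.0
```

```bash
python3 -m jog '{"hand":[0,1,1,1,1,1,1,1],"offset":[[0,0,0],[0,0,0],[0,0,0],[0,0,0],[0,0,-1],[0,0,-3],[0,-2,-4],[0,-2,-3]],"delta_rot":[[0,0,0],[0,0,0],[0,0,0],[0,0,0],[0,0,0],[0,0,0],[0,0,0],[0,0,0]]}'
python3 - <<'E'
from tgt import *
s,c,im=wrist("w8");h=-.341;Q,u,d=toolR(h,0)
import pickle;pickle.dump((s,c),open("w8.pkl","wb"))
print(proj(c,[np.array([483.4,-251,45])+t*u for t in (-65,0,65,130)]))
p,w=plan(s,np.array([483.4,-251.0,100]),Q);print(p,w,s["ft_force"],s["wrist_torque"])
E
```

```text
clock: 12.55
eef_pos: [531.2, -268.5, 139.5]
orientation: [0.817, 0.577, 0.0, 0.001]
ft_force: [0.0, -0.3, 0.7]
grip_width: 85.4
[[323.834  25.603]
 [323.797 154.812]
 [323.766 263.116]
 [323.74  355.21 ]]
[ 0.056 -5.098  3.936] [0.002 0.001 0.001] [ 0.012 -0.261  0.651] [-0.041  0.019 -0.039]
```

View pics/w8.png

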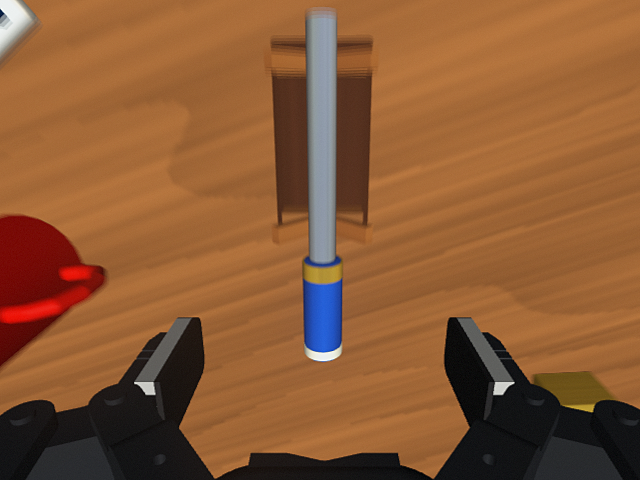

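```bash
python3 -m jog '{"hand":[1,1,1,1],"offset":[[0,-2.5,1],[0,-2.6,1],[0,0,0],[0,0,0]],"delta_rot":[[0,0,0],[0,0,0],[0,0,0],[0,0,0]]}'
python3 - <<'E'
from tgt import *
s,c,im=wrist("w9");h=-.341;Q,u,d=toolR(h,0)
print(proj(c,[np.array([483.4,-251,45])+t*u for t in (0,45,65,130)]))
p,w=plan(s,np.array([483.4,-251.0,45-GD]),Q);print(p,w,s["ft_force"])
E
```

```text
clock: 13.0
eef_pos: [482.9, -251.2, 117.1]
orientation: [0.817, 0.577, 0.0, 0.0]
ft_force: [0.2, 0.0, 0.8]
grip_width: 85.7
[[323.375 255.533]
 [323.423 328.124]
 [323.442 357.739]
 [323.499 444.442]]
[0.034 0.037 9.079] [0. 0. 0.] [0.25  0.008 0.772]
```

View pics/w9.png

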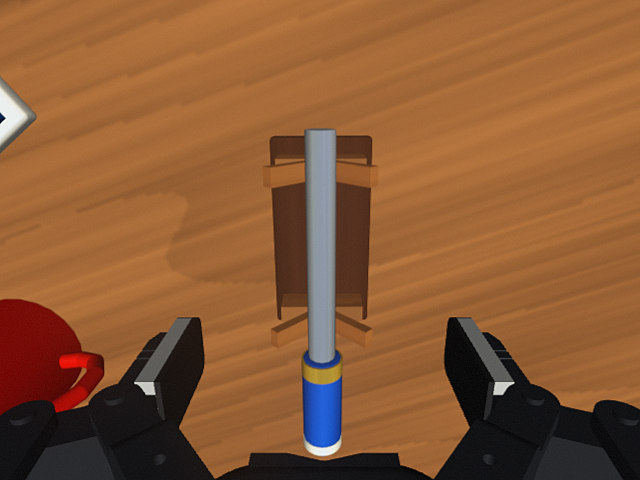

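```bash
python3 -m jog '{"hand":[1,1,1,1,0,-1,-1,-1],"offset":[[0,0,3],[0,0,3],[0,0,3],[0,0.1,0],[0,0,0],[0,0,0],[0,0,0],[0,0,0]],"delta_rot":[[0,0,0],[0,0,0],[0,0,0],[0,0,0],[0,0,0],[0,0,0],[0,0,0],[0,0,0]]}' 120
python3 -m jog '{"hand":[-1,-1,-1],"offset":[[0,0,0],[0,0,0],[0,0,0]],"delta_rot":[[0,0,0],[0,0,0],[0,0,0]]}'
```

```text
clock: 13.85
eef_pos: [484.6, -252.1, 28.0]
orientation: [0.817, 0.577, 0.0, 0.001]
ft_force: [-0.1, -0.6, -0.3]
grip_width: 28.1
clock: 14.15
eef_pos: [484.1, -253.2, 28.0]
orientation: [0.816, 0.577, -0.001, 0.002]
ft_force: [-2.8, -4.6, 5.4]
grip_width: 12.4
```

```bash
python3 -m jog '{"hand":[-1,-1,-1,-1,-1,-1,-1,-1],"offset":[[0,0,-1],[0,0,-2],[0,0,-4],[0,0,-4],[0,0,-4],[3,0,-4],[4,0,-2],[4,0,0]],"delta_rot":[[0,0,0],[0,0,0],[0,0,0],[0,0,0],[0,0,0],[0,0,-0.1],[0,0,-0.12],[0,0,-0.12]]}'
python3 -m jog '{"hand":[-1,-1,-1,-1],"offset":[[4,0,0],[3,0,0],[0,0,0],[0,0,0]],"delta_rot":[[0,0,0],[0,0,0],[0,0,0],[0,0,0]]}'
python3 - <<'E'
from tgt import *
s,c,im=wrist("w10")
import pickle;pickle.dump((s,c,im),open("w10.pkl","wb"))
for n in ["holder","seat","mandrel","handle","tip"]:print(n,[(b["centre"],b["p"]) for b in plant.landmark_of("wrist",n)])
print(s["eef_pos"],s["ft_force"],s["wrist_torque"],s["grip_width"],proj(c,[[505,2,52]]))
E
```

```text
clock: 14.95
eef_pos: [510.2, -144.1, 241.2]
orientation: [0.706, 0.708, 0.001, 0.003]
ft_force: [1.4, 0.8, -3.1]
grip_width: 12.6
clock: 15.35
eef_pos: [507.7, -73.8, 236.5]
orientation: [0.707, 0.708, -0.0, -0.0]
ft_force: [-0.9, -0.1, -2.5]
grip_width: 12.6
holder [([416.5, 186.1], 0.9)]
seat [([97.1, 172.6], 0.41)]
mandrel [([323.4, 337.3], 0.89)]
handle []
tip [([320.4, 145.8], 0.75)]
[507.673 -73.781 236.465] [-0.89  -0.059 -2.463] [ 0.021 -0.049  0.009] 12.603177462847041 [[418.162 201.584]]
```

View pics/w10.png

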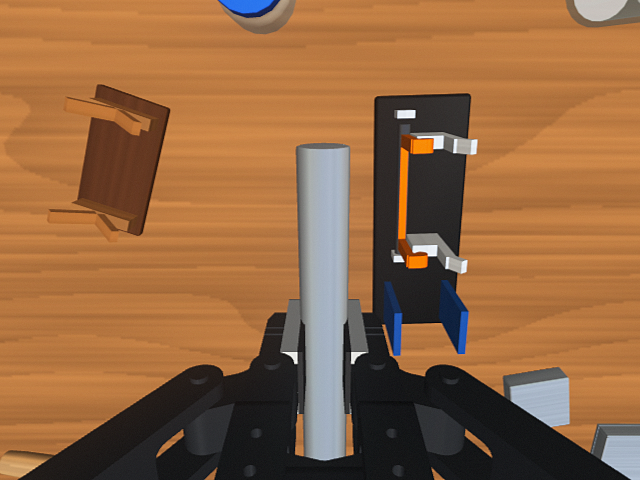

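```bash
python3 - <<'E'
from tgt import *
import pickle
s,c,im=pickle.load(open("w10.pkl","rb"))
cv2.imwrite("pics/w10c.png",cv2.resize(im[85:365,360:500,::-1],None,fx=4,fy=4,interpolation=cv2.INTER_CUBIC)[:600])
cv2.imwrite("pics/w10d.png",cv2.resize(im[85:365,360:500,::-1],None,fx=4,fy=4,interpolation=cv2.INTER_CUBIC)[540:])
T=np.eye(4);T[:3,:3]=R.from_quat(s["orientation"]).as_matrix();T[:3,3]=s["eef_pos"]
print(proj(c,[(T@[0,t,-GD+k,1])[:3] for t in (-65,0) for k in (0,8,-8)]))
E
```

```text
[[321.744 157.923]
 [321.857 154.336]
 [321.616 161.981]
 [322.188 349.956]
 [322.263 337.236]
 [322.103 364.092]]
```

View pics/w10c.png

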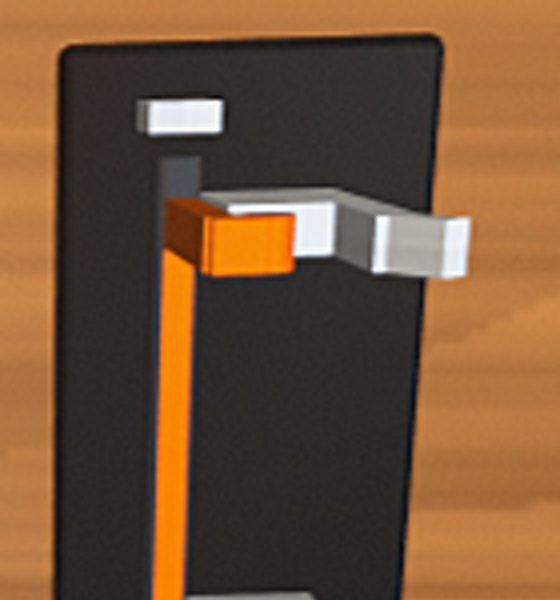

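View pics/w10d.png

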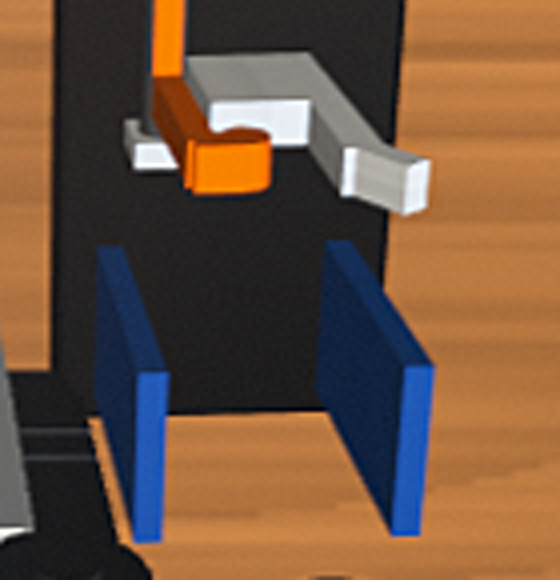

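```bash
cat > fit.py <<'E'
from tgt import *
def mod(v,p):return np.array([v[0]+np.cos(v[2])*p[0]-np.sin(v[2])*p[1],v[1]+np.sin(v[2])*p[0]+np.cos(v[2])*p[1],p[2]])
def fit(c,ob,v0=(505,2,0)):
    g=lambda v:np.concatenate([proj(c,mod(v,p))[0]-q for p,q in ob])
    r=least_squares(g,v0,loss='soft_l1');print(r.x,r.cost,np.degrees(r.x[2]));print(g(r.x).reshape(-1,2));return r.x
E
python3 - <<'E'
from fit import *
import pickle
s,c,im=pickle.load(open("w10.pkl","rb"))
ob=[((-45,-3.1,64.5),(433.5,145.6)),((45,-3.1,64.5),(427.5,261.2)),((87,-24,74),(390.5,281.75)),((127,-24,74),(402,313)),((87,24,74),(442,280)),((127,24,74),(461.25,311.25)),((0,0,0),(416.5,186.1))]
v=fit(c,ob)
v=fit(c,ob[2:6])
print(c["p"])
E
```

```text
[477.935   9.525   0.038] 155.99651903402616 2.163816349584531
[[ -0.629 -38.06 ]
 [  0.263 -33.345]
 [ 11.482   1.225]
 [ -1.054  14.446]
 [ 20.764   0.903]
 [ -1.736  14.267]
 [ -0.145 -27.838]]
[474.841 -20.689   0.275] 32.20880639598324 15.773914568244406
[[  0.213   0.423]
 [ -0.411  12.117]
 [  8.631 -13.075]
 [ -1.74   -0.328]]
[425.642 -73.363 379.574]
```

```bash
python3 - <<'E'
from fit import *
import pickle
s,c,im=pickle.load(open("w10.pkl","rb"))
ob=[((-45,-3.1,64.5),(433.5,146)),((45,-3.1,64.5),(427.5,262)),((87,-24,74),(402,313)),((127,-24,74),(400.5,355)),((87,24,74),(461.25,311.25)),((127,24,74),(458,353.75)),((0,0,0),(416.5,186.1))]
v=fit(c,ob)
v=fit(c,ob[2:6])
E
```

```text
[504.73   11.744   0.031] 2.637521678746686 1.7541207469399485
[[-0.166 -0.355]
 [ 0.009 -2.211]
 [ 0.002 -0.017]
 [ 0.149  0.348]
 [ 0.012  0.136]
 [-0.198  0.108]
 [ 0.235  1.738]]
[504.597  11.732   0.031] 0.06505268302884826 1.7584683051061467
[[ 0.005 -0.161]
 [ 0.155  0.213]
 [ 0.022 -0.013]
 [-0.185 -0.031]]
```

```bash
python3 - <<'E'
from fit import *
s=plant.observe();Q,u,d=toolR(.031,0)
p,w=plan(s,np.array([504.7,11.7,120])+3*u+(-.5)*Q[:,0],Q);print(p,w)
E
```

```text
[ 8.66  -0.033 11.65 ] [-0.001 -0.    -0.033]
```

```bash
python3 -m jog '{"hand":[-1,-1,-1,-1,-1,-1,-1],"offset":[[3,0,0],[3,0,0],[2.66,0,3],[0,0,3],[0,0,3],[0,0,2],[0,0,0]],"delta_rot":[[0,0,-0.033],[0,0,0],[0,0,0],[0,0,0],[0,0,0],[0,0,0],[0,0,0]]}'
python3 - <<'E'
from fit import *
s,c,im=wrist("w11");Q,u,d=toolR(.031,0)
p,w=plan(s,np.array([504.7,11.7,62])+3*u+(-.5)*Q[:,0],Q);print(p,w,s["eef_pos"],s["ft_force"],s["wrist_torque"])
v=(504.7,11.7,.031)
print(proj(c,[mod(v,q) for q in [(87,-24,74),(127,-24,74),(87,24,74),(127,24,74),(-45,-3.1,64.5),(-45,9,82)]]))
E
```

```text
clock: 16.35
eef_pos: [503.5, 12.2, 123.2]
orientation: [0.696, 0.718, -0.002, -0.003]
ft_force: [-1.8, -0.1, -2.2]
grip_width: 12.4
[-0.116  0.461  6.121] [-0.007 -0.002  0.001] [503.528  12.203 123.242] [-1.763 -0.139 -2.24 ] [-0.05   0.038 -0.016]
[[278.641 418.125]
 [280.873 473.793]
 [364.559 418.008]
 [362.509 473.658]
 [314.889 180.55 ]
 [341.435 187.747]]
```

View pics/w11.png

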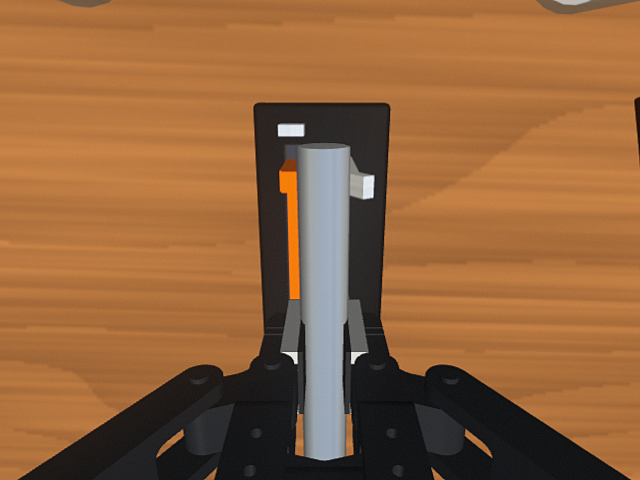

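```bash
python3 -m jog '{"hand":[-1,-1,-1,-1,-1],"offset":[[-0.05,0.2,2],[-0.05,0.2,2],[0,0,1.5],[0,0,0.3],[0,0,0]],"delta_rot":[[-0.006,0,0],[0,0,0],[0,0,0],[0,0,0],[0,0,0]]}'
python3 - <<'E'
from fit import *
s=plant.observe();Q,u,d=toolR(.031,0)
p,w=plan(s,np.array([504.7,11.7,35])+3*u+(-.5)*Q[:,0],Q);print(p,w,s["eef_pos"],s["ft_force"],s["wrist_torque"])
E
```

```text
clock: 16.9
eef_pos: [511.2, 10.8, 69.7]
orientation: [0.696, 0.718, 0.002, 0.002]
ft_force: [0.0, -0.2, -2.0]
grip_width: 12.3
[ 0.062 -0.374  3.467] [0.007 0.    0.001] [511.226  10.793  69.693] [ 0.017 -0.249 -2.012] [ 0.025  0.011 -0.008]
```

```bash
python3 -m jog '{"hand":[-1,-1,-1],"offset":[[0.06,-0.35,0.4],[0,0,0.5],[0,0,0]],"delta_rot":[[0.005,0,0],[0,0,0],[0,0,0]]}'; python3 -m jog '{"hand":[-1,-1],"offset":[[0,0,0.4],[0,0,0]],"delta_rot":[[0,0,0],[0,0,0]]}';python3 -m jog '{"hand":[-1,-1],"offset":[[0,0,0.4],[0,0,0]],"delta_rot":[[0,0,0],[0,0,0]]}'
```

```text
clock: 17.2
eef_pos: [506.6, 11.7, 59.3]
orientation: [0.695, 0.719, 0.0, -0.0]
ft_force: [-0.4, 0.4, -2.5]
grip_width: 12.5
clock: 17.4
eef_pos: [507.4, 12.2, 55.8]
orientation: [0.696, 0.718, 0.001, 0.0]
ft_force: [0.5, 2.8, -0.2]
grip_width: 12.4
clock: 17.6
eef_pos: [507.9, 12.6, 52.1]
orientation: [0.696, 0.718, 0.002, 0.0]
ft_force: [2.0, 5.5, 1.7]
grip_width: 12.1
```

```bash
python3 -m jog '{"hand":[-1,-1,-1],"offset":[[0,0,0.4],[0,0,0.3],[0,0,0]],"delta_rot":[[0,0,0],[0,0,0],[0,0,0]]}'; python3 -m jog '{"hand":[-1,-1],"offset":[[0,0,0.4],[0,0,0]],"delta_rot":[[0,0,0],[0,0,0]]}';python3 -m jog '{"hand":[-1,-1],"offset":[[0,0,0.3],[0,0,0]],"delta_rot":[[0,0,0],[0,0,0]]}'
```

```text
clock: 17.9
eef_pos: [507.2, 12.6, 44.3]
orientation: [0.696, 0.718, 0.001, -0.0]
ft_force: [2.7, 5.6, -4.0]
grip_width: 12.2
clock: 18.1
eef_pos: [506.4, 12.5, 39.7]
orientation: [0.696, 0.718, 0.0, -0.001]
ft_force: [2.5, 5.2, -6.6]
grip_width: 12.1
clock: 18.3
eef_pos: [506.2, 11.5, 37.0]
orientation: [0.695, 0.719, -0.0, -0.0]
ft_force: [0.7, 1.5, -4.4]
grip_width: 12.2
```

```bash
python3 -m jog '{"hand":[-1,-1],"offset":[[0,0,0.2],[0,0,0]],"delta_rot":[[0,0,0],[0,0,0]]}'; python3 -m jog '{"hand":[-1,-1],"offset":[[0,0,0.15],[0,0,0]],"delta_rot":[[0,0,0],[0,0,0]]}';python3 -m jog '{"hand":[-1,-1],"offset":[[0,0,0.15],[0,0,0]],"delta_rot":[[0,0,0],[0,0,0]]}'
```

```text
clock: 18.5
eef_pos: [507.0, 11.2, 35.6]
orientation: [0.695, 0.719, 0.0, 0.0]
ft_force: [-0.1, 0.1, -2.5]
grip_width: 12.5
clock: 18.7
eef_pos: [507.3, 11.3, 35.0]
orientation: [0.695, 0.719, 0.0, 0.0]
ft_force: [-3.1, 0.2, 4.7]
grip_width: 12.3
clock: 18.9
eef_pos: [507.4, 11.3, 34.8]
orientation: [0.695, 0.719, -0.0, 0.0]
ft_force: [-8.7, 1.0, 16.5]
grip_width: 12.7
```

```bash
python3 -m jog '{"hand":[-0.3,0,0,0],"offset":[[0,0,0],[0,0,0],[0,0,0],[0,0,0]],"delta_rot":[[0,0,0],[0,0,0],[0,0,0],[0,0,0]]}'; python3 -m jog '{"hand":[0,0,0,0,0,0],"offset":[[0,0,-1],[0,0,-3],[0,0,-4],[0,-1,-4],[0,-2,-3],[0,0,0]],"delta_rot":[[0,0,0],[0,0,0],[0,0,0],[0,0,0],[0,0,0],[0,0,0]]}'
python3 -m jog '{"hand":[0,0,0],"offset":[[-3,-1,0],[-3,-1,0],[0,0,0]],"delta_rot":[[0,0,0],[0,0,0],[0,0,0]]}'
python3 - <<'E'
from fit import *
s,c,im=wrist("w12")
v=(504.7,11.7,.031)
print(proj(c,[mod(v,(x,0,52)) for x in (-65,0,65,130)]+[mod(v,(x,-3.1,64.5)) for x in(-45,45)]),s["ft_force"])
x=plant.capture("side")["pixels"];cv2.imwrite("pics/s12.png",cv2.resize(x[200:320,250:400,::-1],None,fx=5,fy=5,interpolation=cv2.INTER_CUBIC))
cv2.imwrite("pics/w12c.png",cv2.resize(im[80:480,300:560,::-1],None,fx=1.5,fy=1.5))
E
```

```text
clock: 19.3
eef_pos: [506.9, 11.6, 32.5]
orientation: [0.695, 0.719, 0.0, 0.0]
ft_force: [-0.1, 0.3, -0.9]
grip_width: 42.7
clock: 19.9
eef_pos: [478.6, 10.1, 188.2]
orientation: [0.695, 0.719, 0.003, 0.004]
ft_force: [0.6, -0.6, 0.1]
grip_width: 42.8
clock: 20.2
eef_pos: [458.1, -52.3, 182.4]
orientation: [0.697, 0.717, -0.0, 0.0]
ft_force: [-0.2, 0.0, -0.4]
grip_width: 42.7
[[417.188 200.127]
 [411.012 289.167]
 [405.626 366.814]
 [400.888 435.121]
 [414.363 234.633]
 [406.144 353.713]] [-0.172  0.029 -0.395]
```

View pics/w12.png

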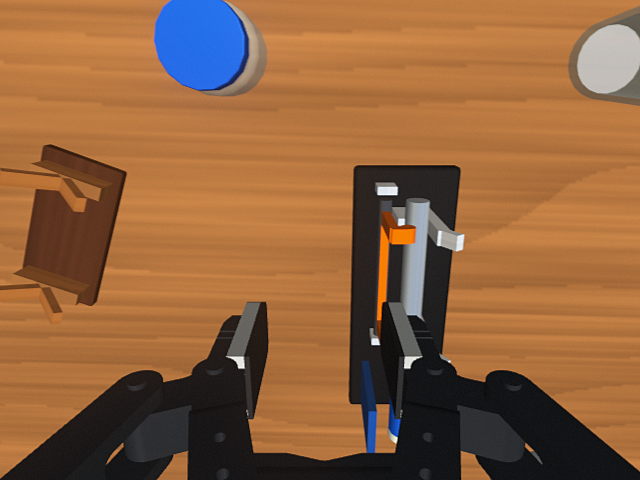

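View pics/s12.png

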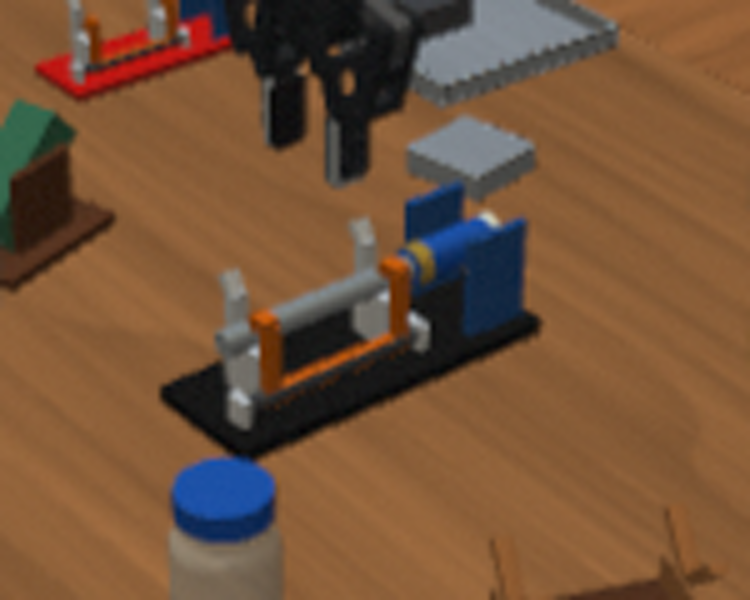

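```bash
python3 - <<'E'
from fit import *
v=(504.7,11.7,.031)
print(proj(SIDE,[mod(v,(x,0,52)) for x in (-65,130)]))
print(plant.observe()["joint_vel"].round(3))
plant.job_done()
E
```

```text
[[293.499 269.147]
 [347.996 246.498]]
[ 0.028  0.006 -0.005  0.003 -0.001 -0.001]
the job is handed in; nothing more can be done
```

The job is handed in, with the mandrel seated in the large black holder and let go; no verdict was reported.

- **Draw:** I gripped the mandrel by its handle and drew it about 115 mm along the slope, clear of the sleeve.
- **Rest:** I laid it in both notches, feeling about 10 N of contact. After I let go, the picture showed it lying in both.
- **Second grip:** I took it from above, about 3 mm off the middle of the shaft, towards the handle.
- **Holder:** The shaft met the jaw noses at the expected height. The jaw's sideways force rose to about 5.6 N, then fell away as the jaw sprang back. Below that I felt the fork floor with a clear rise to about 16 N upward. I then let go and moved the gripper away.

**Last checks:**
- In the wrist picture, the free end and the jaw nose lie within about 1 px of the fully home position. The jaw covers the shaft and the handle is between the blue cheeks.
- In the side picture, the two rod ends read by eye lie about 3 px (5–7 mm) from the predicted points. I put that down to the coarse picture, calibration and my reading. It disagrees slightly with the wrist view and the felt floor contact, and I did not check it further.
- No failure was seen, and the bystanders in these last views were not touched. The clock read about 20 s at the last move.

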